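Find the hardware tin that rattles and present it

ROBOT

A 6-joint arm with a two-finger parallel gripper is mounted at the origin on the work surface. World frame = base frame: x ahead of the robot, y to its left, z up, the work surface at z = 0. Lengths are in m, angles in degrees, forces in N, time in s.
With the tool pointing down it reaches from about 0.3 to 0.85 m from the base axis. Payload 4.2 kg.
Tool frame: the origin (TCP) lies midway between the tips of the shut fingers; the grasp point (between the pads) lies 19 mm behind it; x points along the fingers, z is the direction in which the jaws open and shut, and the axes are right-handed (so a half turn about x gives the same grasp; the last joint's range is limited). The gripper opens to 91 mm and grips with 3 to 60 N. Pads are 32 mm wide; open, the fingers measure 118 mm over their backs; the gripper's body (76 mm by 178 mm) begins 60 mm behind the grasp point.
Start: joints at [62.624, 18.312, 89.639, -0, 72.044, -1.146], TCP at [0.254, 0.516, 0.214] pointing down, gripper open.
Joint ranges: [-177.97, 177.97], [-48.28, 115.42], [12.27, 149.76], [-77.06, 257.06], [2.81, 150.46], [-146.56, 146.56]. Speed limits (degrees/s): [147.25, 147.25, 180, 180, 180, 180].

INTERFACE

Orientations are given as [roll, pitch, yaw] about the fixed x, y, z axes, in that order (R = Rz(yaw) Ry(pitch) Rx(roll)).
In Python, from station import ctrl gives the robot as it stands. Calls block until the motion is done:
- ctrl.goto(position, orientation): joint-space move of the TCP to a pose.
- ctrl.move_l(position, rot=None, rate=0.15): straight line of the TCP; rot=None keeps the orientation; rate is the mean speed in m/s.
- ctrl.move_joints(angles): joint-space move.
- ctrl.command_gripper(opening, strength=None): finger opening in m; strength is the grip in N (None keeps the last); returns when the fingers have stopped.
- ctrl.pause(seconds).
- ctrl.solve_ik(position, orientation): joint angles nearest the present ones, or None.
- ctrl.get_obs(): the state.
- ctrl.camera(name): name is "side" or "top"; returns the picture (480x640x3 uint8, red, green, blue); there is no depth.
- ctrl.calibration(name): a dict with "intrinsics" (3x3 intrinsics, pixels), "view" (4x4, takes a point from world to camera coordinates). Camera axes: x right, y down, z forward; pixel columns grow to the right and rows downward; lengths in m; the calibration is good to about 2 mm. A picture is of the moment at which its call begins. calibration takes no time and is no camera call.
A pose or a line that the arm cannot do raises ctrl.PlanningError and nothing moves.
- ctrl.job_done(): hands the job in, once; it reports no verdict.
The state is a dict: "clock": time; "q": joint angles; "joint_velocities": joint speeds; "effort": joint torques, N m; "eef_pos": TCP position; "tcp_rot": TCP orientation; "ft_force": force on the tool from outside, world axes, zero at the start; "wrist_torque": the same for the moment, N m; "gripper_width": finger opening in m.
Only numpy, scipy, OpenCV 4.12 (cv2) and the standard library are available. Lean on these libraries where they do the work, as an engineer would, in place of code of your own. Each camera call takes 0.05 s, during which the arm holds its last target.

TASK

One of the three sealed tins on the bench has a loose bearing ball in it. Going from the left tin to the middle to the right (as seen from the robot), lift each one clear of the bench, shake it briskly back and forth (a few centimetres each way, a few times) and set it back down upright where it stood; when all three have been shaken, pick up the one that rattled and hold it out upright and still over the middle of the plywood tray, about 10 cm above it. Finish while still holding it there, with the other two tins standing in their places and nothing else on the bench disturbed.

Things in the scene. Friction and masses are not known exactly. Their poses are not given: they have to be found in the camera images.
- tin_left: the left one (larger y) of three identical sealed bare-metal tins, upright on the bench 120 mm or more apart. Round, 67 mm across, 80 mm tall, 0.3 to 0.37 kg. Origin: centre of its underside; z up; yaw means nothing. The lid is sealed. Any of the three may be the one that rattles, each time anew; weight does not tell
- tin_middle: the middle tin, identical: round, 67 mm across, 80 mm tall, origin at the centre of its underside, z up. Two of the three tins hold a tightly packed part that does not move; in the other one a loose steel ball, 36 mm, about 0.19 kg, can roll 12 mm to each side in a hollow with a rounded floor
- tin_right: the right tin (smaller y), identical: round, 67 mm across, 80 mm tall, origin at the centre of its underside, z up. Moved sideways a few centimetres in about 0.3 s and stopped, the tin with the ball keeps jolting sideways for half a second or more, by about 1 N and a few times a second, as the ball rocks and strikes the walls; the others are quiet once they stop
- tray: low open plywood tray fixed on the bench beyond the tins, 120 mm (its x) by 180 mm (its y), 22 mm tall, walls 6 mm, floor 6 mm thick. Origin: centre of its underside, on the bench top (height 0)
- glue: yellow glue bottle, 56 mm across, 150 mm tall, standing to the left of the tins; leave alone. Origin: centre of its underside
- driver: screwdriver with a dark wooden handle lying to the right of the tins; leave alone. Origin on its axis, x along it towards the tip
- offcut: block of wood 160 x 50 x 30 mm lying at the far left; leave alone. Origin: centre of its underside
- square: carpenter's try square lying at the far right: wooden stock 18 x 100 x 20 mm with a 150 mm steel blade pointing along its x; leave alone. Origin: centre of the stock's underside
Not all that is in view belongs to the job. Leave any red or yellow look-alike of the tin_left alone.

How it is judged (in metres and radians):
On the way, in this order (a step that is already met when the one before it is completed fails the run):
1. the left tin, held clear of the bench, is moved briskly (height (world z) of tin_left above 0.03 m and contact force between tin_left and the fingers above 1 N and (linear speed of tin_left above 0.18 m/s or angular speed of tin_left above 1.5 rad/s)), for 0.02 s.
2. the left tin, held clear of the bench, stops or turns (height (world z) of tin_left above 0.03 m and contact force between tin_left and the fingers above 1 N and linear speed of tin_left below 0.08 m/s and angular speed of tin_left below 0.8 rad/s).
3. the left tin, held clear of the bench, is moved briskly again (all of step 1), for 0.02 s.
4. the middle tin, held clear of the bench, is moved briskly (height (world z) of tin_middle above 0.03 m and contact force between tin_middle and the fingers above 1 N and (linear speed of tin_middle above 0.18 m/s or angular speed of tin_middle above 1.5 rad/s)), for 0.02 s.
5. the middle tin, held clear of the bench, stops or turns (height (world z) of tin_middle above 0.03 m and contact force between tin_middle and the fingers above 1 N and linear speed of tin_middle below 0.08 m/s and angular speed of tin_middle below 0.8 rad/s).
6. the middle tin, held clear of the bench, is moved briskly again (all of step 4), for 0.02 s.
7. the right tin, held clear of the bench, is moved briskly (height (world z) of tin_right above 0.03 m and contact force between tin_right and the fingers above 1 N and (linear speed of tin_right above 0.18 m/s or angular speed of tin_right above 1.5 rad/s)), for 0.02 s.
8. the right tin, held clear of the bench, stops or turns (height (world z) of tin_right above 0.03 m and contact force between tin_right and the fingers above 1 N and linear speed of tin_right below 0.08 m/s and angular speed of tin_right below 0.8 rad/s).
9. the right tin, held clear of the bench, is moved briskly again (all of step 7), for 0.02 s.
10. all three tins stand upright and released within 40 mm of where they started (distance of each of tin_left, tin_middle, tin_right from where it was at the start of the episode below 0.04 m and angle between each of tin_left, tin_middle, tin_right's own z axis and vertical below 0.1 rad and height (world z) of each of tin_left, tin_middle, tin_right below 0.005 m and contact force between each of tin_left, tin_middle, tin_right and the fingers below 0.1 N), for 0.1 s.
At the end, for the whole second after the job is handed in: The rattling tin is held by the fingers, upright (0.2 rad) and still, its axis within 50 mm of the tray's centre, its underside 60 to 220 mm above the bench top, clear of the tray; the other two stand upright, released, within 40 mm of where they started (((contact force between each of tin_left_c14, tin_left_c15, tin_left_c16 and anything else below 0.1 N and contact force between tin_left and the fingers above 1 N and contact force between tin_left and tray below 0.1 N and horizontal distance between tin_left and tray below 0.05 m and height (world z) of tin_left between 0.06 and 0.22 m and angle between tin_left's own z axis and vertical below 0.2 rad and linear speed of tin_left below 0.03 m/s and distance of each of tin_middle, tin_right from where it was at the start of the episode below 0.04 m and angle between each of tin_middle, tin_right's own z axis and vertical below 0.1 rad and linear speed of each of tin_middle, tin_right below 0.02 m/s and contact force between each of tin_middle, tin_right and the arm below 0.1 N and contact force between each of tin_middle, tin_right and the fingers below 0.1 N) or (contact force between each of tin_middle_c14, tin_middle_c15, tin_middle_c16 and anything else below 0.1 N and contact force between tin_middle and the fingers above 1 N and contact force between tin_middle and tray below 0.1 N and horizontal distance between tin_middle and tray below 0.05 m and height (world z) of tin_middle between 0.06 and 0.22 m and angle between tin_middle's own z axis and vertical below 0.2 rad and linear speed of tin_middle below 0.03 m/s and distance of each of tin_left, tin_right from where it was at the start of the episode below 0.04 m and angle between each of tin_left, tin_right's own z axis and vertical below 0.1 rad and linear speed of each of tin_left, tin_right below 0.02 m/s and contact force between each of tin_left, tin_right and the arm below 0.1 N and contact force between each of tin_left, tin_right and the fingers below 0.1 N) or (contact force between each of tin_right_c14, tin_right_c15, tin_right_c16 and anything else below 0.1 N and contact force between tin_right and the fingers above 1 N and contact force between tin_right and tray below 0.1 N and horizontal distance between tin_right and tray below 0.05 m and height (world z) of tin_right between 0.06 and 0.22 m and angle between tin_right's own z axis and vertical below 0.2 rad and linear speed of tin_right below 0.03 m/s and distance of each of tin_left, tin_middle from where it was at the start of the episode below 0.04 m and angle between each of tin_left, tin_middle's own z axis and vertical below 0.1 rad and linear speed of each of tin_left, tin_middle below 0.02 m/s and contact force between each of tin_left, tin_middle and the arm below 0.1 N and contact force between each of tin_left, tin_middle and the fingers below 0.1 N))); the arm keeps its last pose, push and grip.
It fails at once if the glue bottle is moved more than 30 mm (distance of glue from where it was at the start of the episode above 0.03 m).
It fails at once if the screwdriver is moved more than 30 mm (distance of driver from where it was at the start of the episode above 0.03 m).
It fails at once if the wood offcut is moved more than 30 mm (distance of offcut from where it was at the start of the episode above 0.03 m).
It fails at once if the try square is moved more than 30 mm (distance of square from where it was at the start of the episode above 0.03 m).
It also fails if it takes over 72 s, if anything falls off the work surface, if the arm or the gripper's body presses on something with over 40 N, if the wrist force passes 120 N, or if a joint passes its speed limit or range.

## Working session

There is one attempt and no reset: what is moved stays moved. The work goes in short steps, each a Python script; the robot and the scene stay as the last script left them, time stands still between calls to the robot, and variables do not carry over. Pictures are saved under pics/ and viewed, and the job is handed in when it is done.

```bash
mkdir -p pics; python3 - <<'E'
from station import ctrl
import cv2,numpy as np
for n in("top","side"):
    cv2.imwrite(f"pics/{n}0.png",ctrl.camera(n)[:,:,::-1]); c=ctrl.calibration(n); print(n,np.round(c["intrinsics"],1).tolist(),np.round(c["view"],4).tolist())
print(ctrl.get_obs())
E
ls
```

```text
top [[499.8, 0.0, 325.2], [0.0, 499.8, 235.6], [0.0, 0.0, 1.0]] [[0.012, -0.9998, -0.0134, 0.0143], [-0.9861, -0.0096, -0.1658, 0.5218], [0.1657, 0.0153, -0.9861, 1.2527], [0.0, 0.0, 0.0, 1.0]]
side [[603.4, 0.0, 324.3], [0.0, 603.4, 236.1], [0.0, 0.0, 1.0]] [[-0.9518, -0.3059, 0.0206, 0.5328], [-0.1675, 0.4626, -0.8706, 0.1189], [0.2568, -0.8321, -0.4915, 1.46], [0.0, 0.0, 0.0, 1.0]]
{'clock': 0.1, 'q': array([ 6.26226294e+01,  1.83483582e+01,  8.96965076e+01, -1.41861719e-03,
        7.20454698e+01, -1.14519854e+00]), 'joint_velocities': array([-0.01522399, -0.06845599, -0.2239685 ,  0.07385166, -0.0132368 ,
        0.05319915]), 'effort': array([ 2.86483737e-04, -4.13330269e+01, -2.32509327e+01,  7.29595986e-02,
        4.21622931e-02, -3.30675732e-05]), 'eef_pos': array([0.25395501, 0.51539386, 0.21322026]), 'tcp_rot': array([ 179.7102476 ,   89.90965436, -116.52148608]), 'ft_force': array([-0.01043079,  0.15030414, -0.34878701]), 'wrist_torque': array([-0.05949196,  0.03462802,  0.07047664]), 'gripper_width': 0.09150159602527749}
pics
```

View pics/top0.png

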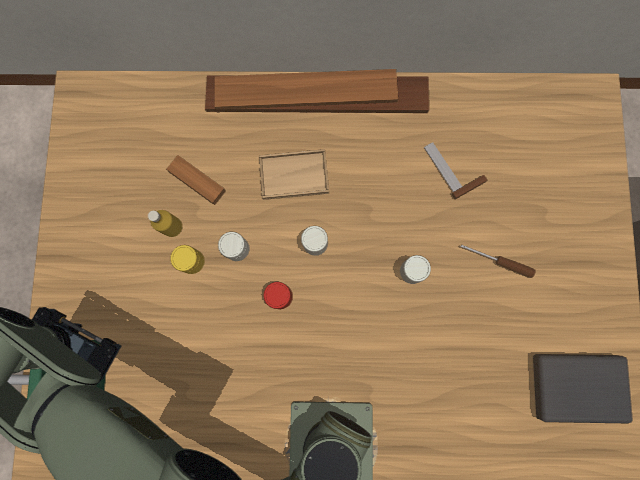

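View pics/side0.png

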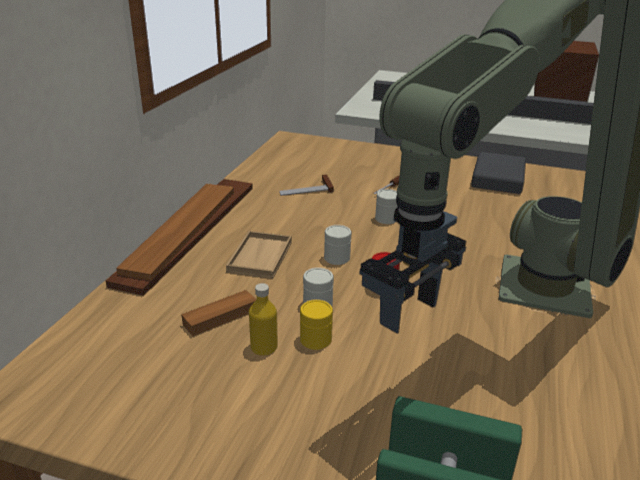

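Top view: metal tins have their lids near (232,245), (314,239) and (417,268). The tray centre is near (293,174), and the yellow and red look-alikes are at (184,258) and (277,295). I'll enlarge for accuracy.

```bash
python3 - <<'E'
import cv2,numpy as np
i=cv2.imread("pics/top0.png")
a=[cv2.resize(i[y-30:y+30,x-30:x+30],(390,390),interpolation=cv2.INTER_CUBIC) for x,y in((232,245),(314,240))]
b=[cv2.resize(i[268-30:268+30,417-30:417+30],(390,390),interpolation=cv2.INTER_CUBIC)]
cv2.imwrite("pics/crops_a.png",np.hstack(a)); 
t=cv2.resize(i[140:210,245:340],(380,280),interpolation=cv2.INTER_CUBIC); t=cv2.copyMakeBorder(t,0,110,0,0,cv2.BORDER_CONSTANT)
cv2.imwrite("pics/crops_b.png",np.hstack(b+[t]))
E
```

```text
(no output)
```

View pics/crops_a.png

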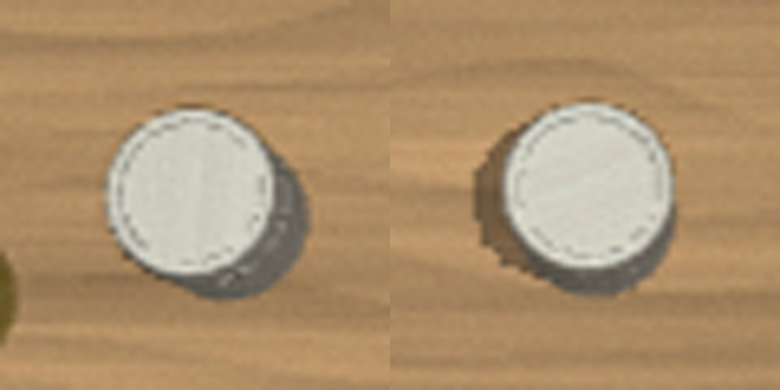

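View pics/crops_b.png

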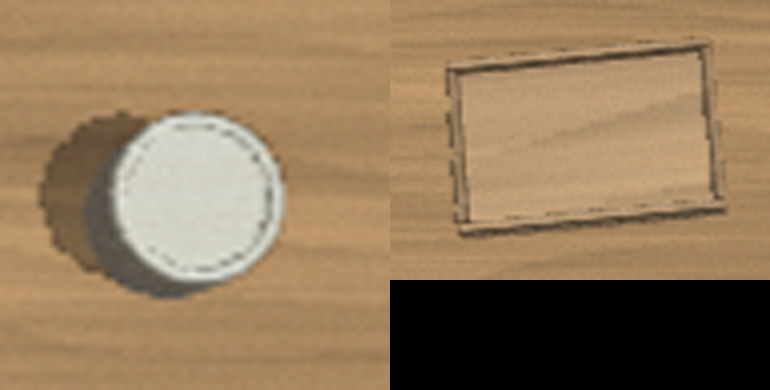

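```bash
cat > h.py <<'E'
from station import ctrl
import numpy as np,cv2,time
def w(name,u,v,z):
    c=ctrl.calibration(name);K=np.array(c["intrinsics"]);V=np.array(c["view"]);R,t=V[:3,:3],V[:3,3]
    o=-R.T@t;d=R.T@np.linalg.solve(K,[u,v,1.]);return (o+d*(z-o[2])/d[2])[:2]
def px(name,p):
    c=ctrl.calibration(name);q=c["intrinsics"]@(c["view"]@np.r_[p,1])[:3];return q[:2]/q[2]
E
python3 - <<'E'
from h import *
P=dict(L=(230.8,243.8,.08),M=(314,238,.08),R=(417,267.9,.08),yel=(184,258,.08),red=(277,295,.08),glue=(154,215,.15),
 tl=(259.1,156.1,.022),tr=(324.6,149.9,.022),br=(328.4,191.6,.022),bl=(262.1,197.6,.022),off1=(224,196,.03),off2=(175,160,.03),sq=(455,194,.02),drv=(459,246,.01))
for k,(u,v,z) in P.items():
    p=w("top",u,v,z);print(k,p.round(4),"side px",px("side",[*p,z]).round(1), "r",np.hypot(*p).round(3))
T=np.mean([w("top",*P[k]) for k in("tl","tr","br","bl")],0);print("tray",T, np.linalg.norm(w("top",*P["tl"])-w("top",*P["tr"])),np.linalg.norm(w("top",*P["tl"])-w("top",*P["bl"])))
i=cv2.imread("pics/side0.png");
for k in "LMR":
    p=w("top",*P[k])
    for z in(0,.08):
        a=np.linspace(0,6.28,40);pts=np.array([px("side",[p[0]+.0335*np.cos(t),p[1]+.0335*np.sin(t),z]) for t in a])
        cv2.polylines(i,[pts.astype(np.int32)],True,(0,0,255) if z else (255,0,0))
cv2.imwrite("pics/ov.png",cv2.resize(i[160:380,160:440],(800,629))[:600])
E
```

```text
L [0.4921 0.2572] side px [318.6 274.9] r 0.555
M [0.509  0.0477] side px [338.4 230.5] r 0.511
R [ 0.4362 -0.2098] side px [389.1 193.4] r 0.484
yel [0.4549 0.3734] side px [318.  307.8] r 0.589
red [0.3652 0.137 ] side px [386.7 258.3] r 0.39
glue [0.5499 0.431 ] side px [262.7 285.5] r 0.699
tl [0.7423 0.2026] side px [227.8 264.5] r 0.769
tr [0.7612 0.0249] side px [250.4 230.1] r 0.762
br [0.6447 0.0133] side px [292.5 235.3] r 0.645
bl [0.6267 0.1906] side px [273.8 270.6] r 0.655
off1 [0.6282 0.2913] side px [256.4 290.2] r 0.692
off2 [0.727  0.4286] side px [187.3 316.2] r 0.844
sq [ 0.6415 -0.3248] side px [331.3 186.1] r 0.719
drv [ 0.5028 -0.3334] side px [375.  194.5] r 0.603
tray [0.69372    0.10786249] 0.17867484808700085 0.1162786163626922
```

View pics/ov.png

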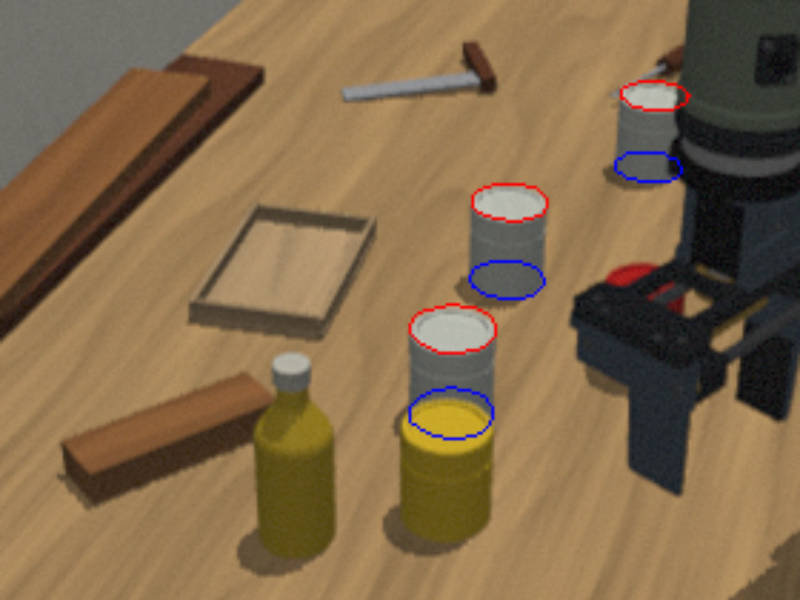

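Tin outlines reproject well onto the side view, and the tray measures 179 x 116 mm, close to the given 180 x 120 mm. I'll do the left tin with the jaws radial, which keeps the gripper body clear of the glue bottle.

```bash
cat >> h.py <<'E'
TIN=dict(L=(.4921,.2572),M=(.509,.0477),R=(.4362,-.2098)); TRAY=(.6937,.1079)
def rot(p): 
    az=np.degrees(np.arctan2(p[1],p[0])); return [180,90,az-180]
def st(m):
    o=ctrl.get_obs();print(m,"t",round(o["clock"],2),"p",o["eef_pos"].round(4),"w",round(o["gripper_width"],4),"F",o["ft_force"].round(2))
def rec(T):
    r=[];t0=ctrl.get_obs()["clock"]
    while 1:
        o=ctrl.get_obs();r.append([o["clock"],*o["ft_force"],*o["wrist_torque"]])
        if o["clock"]-t0>T:break
        ctrl.pause(.01)
    return np.array(r)
GZ=.027
def grasp(p):
    ctrl.goto([*p,.19],rot(p));st("above")
    ctrl.move_l([*p,GZ],rate=.12)
    ctrl.command_gripper(.05,strength=40);st("gripped")
def shake(k,p):
    c=np.array([*p,.14]);ctrl.move_l(c,rate=.12);st("lifted")
    r=np.array(p)/np.hypot(*p);tan=np.array([-r[1],r[0],0])
    ctrl.pause(.8);base=rec(.4)
    out=[]
    for s in(1,0,1,0):
        ctrl.move_l(c+tan*.05*s,rate=.18);out.append(rec(1.0))
    st("shaken");np.savez(f"rec_{k}.npz",base=base,**{f"s{i}":o for i,o in enumerate(out)})
    def desc(o):
        o=o[:, :];return ["%.3f"%x for x in np.r_[o[:,1:4].std(0),[np.dot(o[:,1:4],tan).std()]]],len(o)
    print("base",desc(base))
    for o in out:
        for a,b in((.1,.5),(.5,1.01)):
            m=(o[:,0]-o[0,0]>=a)&(o[:,0]-o[0,0]<b);print(a,desc(o[m]))
    return r
def place(p):
    ctrl.move_l([*p,GZ+.015],rate=.12);ctrl.move_l([*p,GZ+.0005],rate=.04)
    ctrl.command_gripper(.091);st("released");ctrl.move_l([*p,.19],rate=.2)
E
python3 - <<'E'
from h import *
p=TIN["L"];grasp(p);shake("L",p)
cv2.imwrite("pics/L_side.png",ctrl.camera("side")[:,:,::-1])
E
```

```text
above t 1.43 p [0.4917 0.2581 0.1901] w 0.0914 F [-0.55 -0.07  0.47]
gripped t 3.42 p [0.4924 0.2573 0.0273] w 0.0673 F [ 0.36 -0.48  1.48]
lifted t 4.51 p [0.4914 0.2569 0.139 ] w 0.0673 F [-0.36  0.17 -3.48]
shaken t 11.43 p [0.4921 0.2572 0.14  ] w 0.0676 F [ 0.47  0.39 -2.61]
base (['0.484', '0.434', '0.527', '0.470'], 49)
0.1 (['0.562', '0.465', '0.513', '0.495'], 47)
0.5 (['0.503', '0.441', '0.381', '0.446'], 62)
0.1 (['0.507', '0.506', '0.470', '0.503'], 47)
0.5 (['0.509', '0.565', '0.439', '0.566'], 61)
0.1 (['0.465', '0.548', '0.544', '0.526'], 47)
0.5 (['0.477', '0.462', '0.453', '0.469'], 62)
0.1 (['0.498', '0.534', '0.439', '0.511'], 47)
0.5 (['0.500', '0.496', '0.493', '0.492'], 62)
```

View pics/L_side.png

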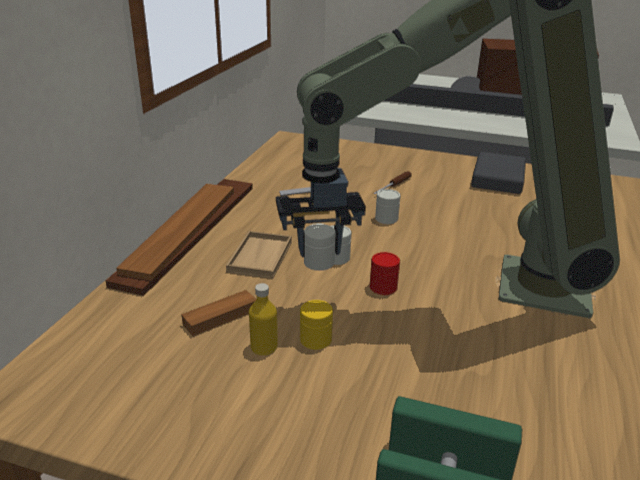

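```bash
cat >> h.py <<'E'
from scipy.signal import butter,sosfiltfilt
def ana(k):
    d=np.load(f"rec_{k}.npz");p=np.array(TIN[k]);r=p/np.hypot(*p);tan=np.array([-r[1],r[0],0]);rad=np.array([*r,0])
    for n in("base","s0","s1","s2","s3"):
        o=d[n];dt=np.median(np.diff(o[:,0]));s=butter(2,12,fs=1/dt,output="sos")
        t=o[:,0]-o[0,0];F=o[:,1:4]
        row=[]
        for ax in(tan,rad,np.array([0,0,1.])):
            f=sosfiltfilt(s,F@ax);row.append([round(f[(t>=a)&(t<a+.35)].std(),2) for a in(0.,.35,.65)])
        print(k,n,round(dt,4),"tan",row[0],"rad",row[1],"z",row[2])
        f=sosfiltfilt(s,F@tan);print("   ",f[::5].round(1))
E
python3 -c "
from h import *
ana('L')"
```

```text
L base 0.0083 tan [np.float64(0.27), np.float64(0.09), np.float64(nan)] rad [np.float64(0.23), np.float64(0.15), np.float64(nan)] z [np.float64(0.28), np.float64(0.18), np.float64(nan)]
    [-0.7  0.1  0.2  0.3 -0.2 -0.2 -0.1  0.2  0.5  0. ]
L s0 0.0083 tan [np.float64(0.21), np.float64(0.17), np.float64(0.15)] rad [np.float64(0.15), np.float64(0.16), np.float64(0.22)] z [np.float64(0.17), np.float64(0.2), np.float64(0.11)]
    [ 0.2  0.   0.2 -0.4 -0.1 -0.1 -0.   0.   0.4  0.3  0.  -0.   0.3 -0.2
 -0.2 -0.  -0.1 -0.1 -0.1 -0.   0.3  0.   0.1  0.3 -0.2]
L s1 0.0083 tan [np.float64(0.3), np.float64(0.18), np.float64(0.29)] rad [np.float64(0.29), np.float64(0.15), np.float64(0.22)] z [np.float64(0.22), np.float64(0.15), np.float64(0.15)]
    [ 1.5 -0.1 -0.  -0.2 -0.   0.3 -0.  -0.1  0.1 -0.2 -0.1 -0.1 -0.1  0.1
 -0.2  0.1  0.2 -0.7  0.   0.2  0.1 -0.1  0.1  0.3 -1. ]
L s2 0.0083 tan [np.float64(0.19), np.float64(0.13), np.float64(0.16)] rad [np.float64(0.22), np.float64(0.15), np.float64(0.14)] z [np.float64(0.17), np.float64(0.21), np.float64(0.15)]
    [-0.3  0.  -0.4 -0.   0.  -0.1 -0.5  0.1  0.2 -0.2  0.1 -0.2  0.2  0.1
 -0.1 -0.1 -0.1  0.   0.1 -0.1 -0.2  0.3 -0.3  0.1 -0.1]
L s3 0.0083 tan [np.float64(0.15), np.float64(0.16), np.float64(0.12)] rad [np.float64(0.25), np.float64(0.16), np.float64(0.17)] z [np.float64(0.11), np.float64(0.18), np.float64(0.17)]
    [ 0.3 -0.   0.1 -0.1  0.3 -0.2  0.2  0.1  0.   0.1  0.2 -0.1  0.1 -0.2
 -0.3  0.1  0.1 -0.2  0.  -0.1 -0.1 -0.   0.   0.1  0.1]
  ret = _var(a, axis=axis, dtype=dtype, out=out, ddof=ddof,
  arrmean = um.true_divide(arrmean, div, out=arrmean,
  ret = ret.dtype.type(ret / rcount)
```

The left tin looks quiet, with residuals at noise level. I'll place it and go on to the middle tin.

```bash
python3 - 2>/dev/null <<'E'
from h import *
place(TIN["L"]);p=TIN["M"];grasp(p)
cv2.imwrite("pics/L_placed.png",ctrl.camera("side")[:,:,::-1])
shake("M",p);ana("M")
E
```

```text
released t 13.51 p [0.4922 0.2572 0.0276] w 0.0909 F [ 0.7   0.38 -0.54]
above t 15.32 p [0.5089 0.0484 0.1895] w 0.0913 F [-0.9  -0.07  0.51]
gripped t 17.32 p [0.5095 0.0477 0.0273] w 0.0677 F [ 0.5  -0.04  1.87]
lifted t 18.46 p [0.5082 0.0476 0.1391] w 0.0678 F [-0.03  0.02 -3.07]
shaken t 25.39 p [0.509  0.0477 0.14  ] w 0.0678 F [ 0.28 -0.31 -1.8 ]
base (['0.446', '0.625', '0.475', '0.624'], 49)
0.1 (['0.502', '0.571', '0.388', '0.585'], 47)
0.5 (['0.443', '0.539', '0.483', '0.525'], 62)
0.1 (['0.542', '0.582', '0.489', '0.583'], 48)
0.5 (['0.516', '0.479', '0.485', '0.476'], 62)
0.1 (['0.580', '0.541', '0.569', '0.534'], 48)
0.5 (['0.404', '0.475', '0.486', '0.480'], 62)
0.1 (['0.531', '0.486', '0.437', '0.494'], 48)
0.5 (['0.451', '0.496', '0.562', '0.499'], 62)
M base 0.0083 tan [np.float64(0.11), np.float64(0.16), np.float64(nan)] rad [np.float64(0.1), np.float64(0.33), np.float64(nan)] z [np.float64(0.24), np.float64(0.1), np.float64(nan)]
    [ 0.   0.1  0.1 -0.2  0.2 -0.1  0.   0.2 -0.   0.1]
M s0 0.0083 tan [np.float64(0.23), np.float64(0.15), np.float64(0.28)] rad [np.
[... 492 characters left out ...]
5  0.2
 -0.1 -0.3  0.  -0.  -0.2 -0.3 -0.1  0.1  0.2  0.  -0.1]
M s2 0.0083 tan [np.float64(0.23), np.float64(0.13), np.float64(0.14)] rad [np.float64(0.19), np.float64(0.2), np.float64(0.14)] z [np.float64(0.21), np.float64(0.18), np.float64(0.13)]
    [-0.8  0.  -0.2 -0.1  0.4 -0.1  0.1 -0.4  0.1  0.1  0.2  0.  -0.   0.1
  0.2 -0.1 -0.1  0.1  0.2  0.   0.1 -0.2  0.3  0.1  0. ]
M s3 0.0083 tan [np.float64(0.26), np.float64(0.22), np.float64(0.16)] rad [np.float64(0.17), np.float64(0.11), np.float64(0.17)] z [np.float64(0.19), np.float64(0.24), np.float64(0.16)]
    [ 1.1 -0.3  0.2  0.3  0.2  0.3  0.2  0.2 -0.3  0.1 -0.1  0.4  0.  -0.1
 -0.2  0.5 -0.1 -0.2  0.2 -0.  -0.1  0.   0.2  0.  -0.3]
```

View pics/L_placed.png

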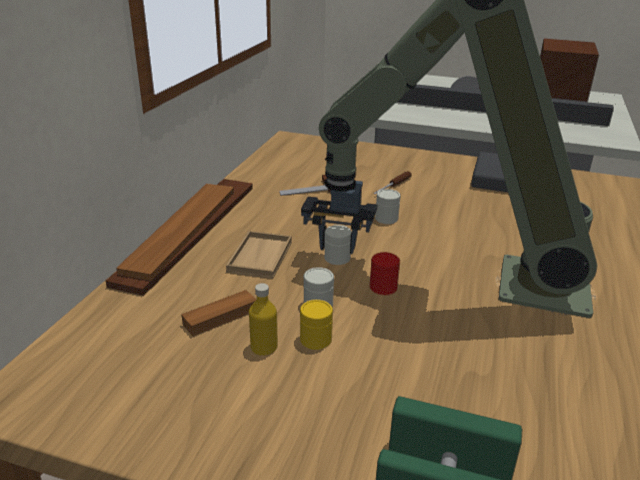

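The left tin still stands at (319,285). The middle tin is also quiet, so the right one is next and should be plainly different.

```bash
python3 - 2>/dev/null <<'E'
from h import *
place(TIN["M"]);p=TIN["R"];grasp(p)
cv2.imwrite("pics/M_placed.png",ctrl.camera("side")[:,:,::-1])
shake("R",p);ana("R")
E
```

```text
released t 27.42 p [0.509  0.0477 0.0275] w 0.091 F [-0.66  0.31  0.72]
above t 29.43 p [ 0.4364 -0.2091  0.1896] w 0.0906 F [ 0.49 -0.16  0.23]
gripped t 31.42 p [ 0.4367 -0.2101  0.0273] w 0.0674 F [ 0.56 -0.17  2.09]
lifted t 32.56 p [ 0.4355 -0.2094  0.1391] w 0.0675 F [-0.08 -0.04 -3.97]
shaken t 39.5 p [ 0.4362 -0.2098  0.14  ] w 0.0677 F [-0.23  0.54 -3.03]
base (['0.456', '0.517', '0.532', '0.510'], 50)
0.1 (['0.477', '0.440', '0.486', '0.465'], 48)
0.5 (['0.617', '0.569', '0.526', '0.607'], 62)
0.1 (['0.532', '0.531', '0.512', '0.600'], 48)
0.5 (['0.449', '0.602', '0.508', '0.603'], 62)
0.1 (['0.543', '0.553', '0.586', '0.572'], 47)
0.5 (['0.591', '0.475', '0.477', '0.539'], 62)
0.1 (['0.509', '0.578', '0.519', '0.575'], 48)
0.5 (['0.495', '0.559', '0.483', '0.529'], 62)
R base 0.0083 tan [np.float64(0.2), np.float64(0.34), np.float64(nan)] rad [np.float64(0.17), np.float64(0.18), np.float64(nan)] z [np.float64(0.24), np.float64(0.66), np.float64(nan)]
    [-0.7 -0.1 -0.3  0.   0.2 -0.2 -0.2  0.1 -0.  -0.2]
R s0 0.0083 tan [np.float64(0.43), np.float64(0.42), np.float64(0.28
[... 502 characters left out ...]
.2  0.
  0.2 -0.2 -0.8  0.1 -0.2 -0.3  0.4 -0.3 -0.2  0.2  0.4]
R s2 0.0083 tan [np.float64(0.36), np.float64(0.27), np.float64(0.17)] rad [np.float64(0.22), np.float64(0.24), np.float64(0.18)] z [np.float64(0.2), np.float64(0.19), np.float64(0.11)]
    [-0.2 -0.8 -0.2  0.1  0.2  0.5  0.4  0.1  0.  -0.4 -0.2  0.2  0.4  0.1
 -0.3 -0.4  0.2 -0.3  0.1 -0.2 -0.2 -0.   0.3  0.   0.2]
R s3 0.0083 tan [np.float64(0.41), np.float64(0.32), np.float64(0.26)] rad [np.float64(0.19), np.float64(0.27), np.float64(0.23)] z [np.float64(0.19), np.float64(0.16), np.float64(0.24)]
    [ 1.4  0.7  0.6  0.4 -0.1  0.  -0.3  0.2  0.2  0.7  0.2  0.3 -0.2 -0.2
  0.4  0.6 -0.2  0.1  0.3  0.1 -0.   0.4  0.4 -0.4  0. ]
```

View pics/M_placed.png

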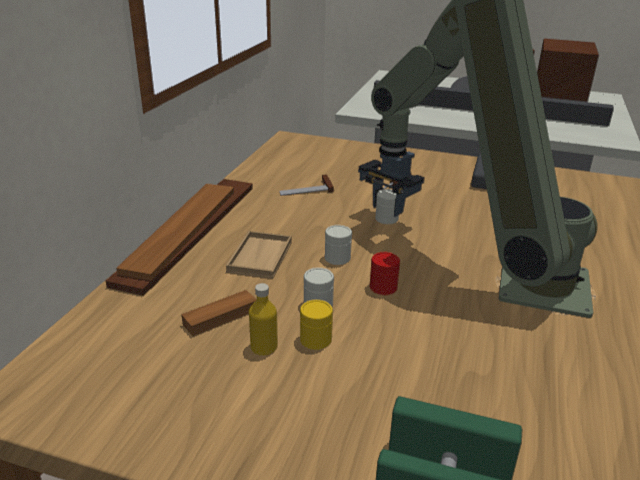

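The right tin's tangential signal is clearly stronger and decays. I'll check it coherently by averaging the shakes with their sign.

```bash
python3 - <<'E'
from h import *
for k in "LMR":
    d=np.load(f"rec_{k}.npz");p=np.array(TIN[k]);r=p/np.hypot(*p);tan=np.array([-r[1],r[0],0]);rad=np.array([*r,0]);g=np.arange(0.04,.96,.0083)
    s=butter(2,12,fs=120,output="sos")
    for nm,ax in(("tan",tan),("rad",rad)):
        m=sum((1,-1)[i%2]*np.interp(g,d[f"s{i}"][:,0]-d[f"s{i}"][0,0],d[f"s{i}"][:,1:4]@ax) for i in range(4))/4
        f=sosfiltfilt(s,m);print(k,nm,"std",f.std().round(3),f[::5].round(2))
E
```

```text
L tan std 0.085 [-0.08 -0.05 -0.03 -0.08 -0.09 -0.16  0.    0.1   0.04 -0.01 -0.03  0.14
  0.01  0.05 -0.1  -0.12  0.17  0.02 -0.09 -0.01  0.13 -0.07 -0.04]
L rad std 0.084 [ 0.07  0.02  0.01  0.04  0.01  0.03 -0.01 -0.04 -0.16  0.04 -0.    0.11
 -0.21  0.06 -0.07  0.01  0.07  0.14 -0.05 -0.08 -0.19  0.04 -0.09]
M tan std 0.092 [ 0.08 -0.15 -0.19 -0.05 -0.08  0.17 -0.01  0.13 -0.05  0.03  0.02  0.09
 -0.05  0.18 -0.02  0.04  0.09  0.07  0.03  0.01  0.06  0.1  -0.03]
M rad std 0.098 [-0.02 -0.07 -0.03 -0.13  0.    0.06  0.13  0.01  0.06 -0.04 -0.    0.
  0.05 -0.07 -0.    0.03  0.09  0.04 -0.07  0.17  0.32  0.11  0.12]
R tan std 0.259 [-0.53 -0.47 -0.07  0.24  0.26  0.19  0.08 -0.06 -0.36 -0.29  0.    0.36
  0.21 -0.39 -0.37  0.41 -0.12 -0.07 -0.08 -0.2  -0.01  0.15  0.1 ]
R rad std 0.118 [-0.14 -0.01  0.03 -0.06  0.08  0.06 -0.08 -0.24 -0.22  0.02  0.07  0.17
  0.21 -0.    0.13  0.07  0.14 -0.22 -0.06  0.16 -0.03 -0.03 -0.04]
```

The right tin shows a clear decaying oscillation at about 4 Hz, while left and middle stay at noise. Now I'll set it down, release it, pick it up again and carry it to the tray.

```bash
python3 - 2>/dev/null <<'E'
from h import *
p=TIN["R"];place(p);ctrl.pause(.3)
cv2.imwrite("pics/R_placed.png",ctrl.camera("top")[:,:,::-1])
ctrl.move_l([*p,GZ],rate=.12);ctrl.command_gripper(.05,strength=40);st("grip")
ctrl.move_l([*p,.22],rate=.12)
ctrl.goto([*TRAY,.22],rot(TRAY));ctrl.move_l([*TRAY,.142],rate=.08);ctrl.pause(1.5);st("hold")
for n in("top","side"):cv2.imwrite(f"pics/end_{n}.png",ctrl.camera(n)[:,:,::-1])
E
```

```text
released t 41.52 p [ 0.4363 -0.2098  0.0276] w 0.0908 F [ 0.18 -0.39  0.92]
grip t 44.83 p [ 0.4363 -0.2098  0.0273] w 0.0677 F [ 0.45 -0.17  3.36]
hold t 50.73 p [0.6937 0.1079 0.142 ] w 0.0677 F [ 0.23  0.27 -3.75]
```

View pics/R_placed.png

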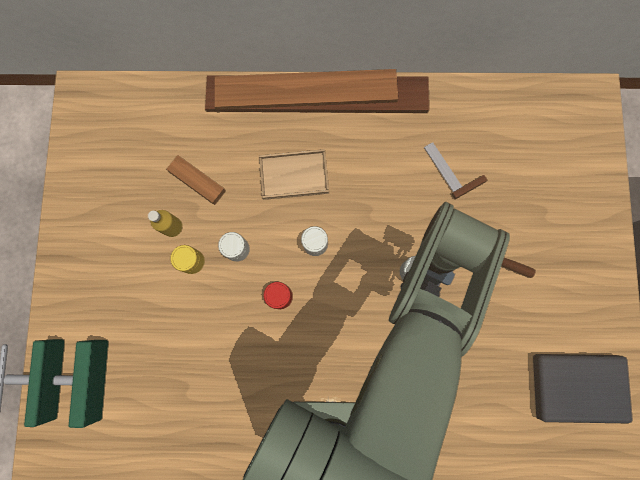

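View pics/end_top.png

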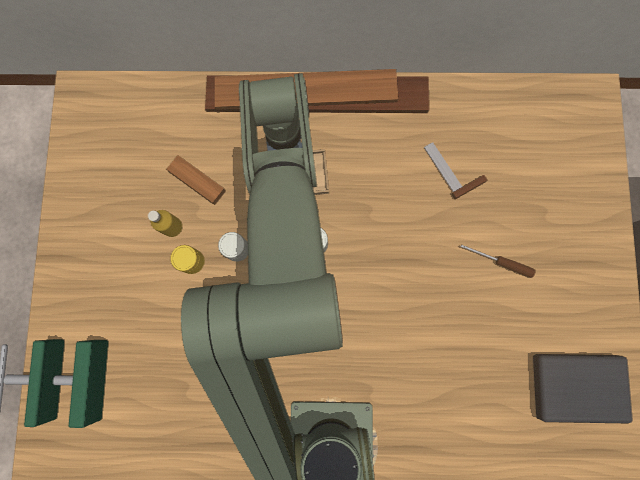

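View pics/end_side.png

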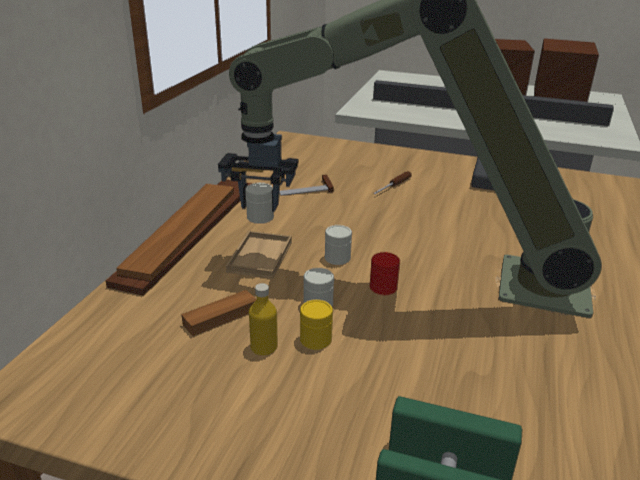

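The tin is held upright above the tray, at side-view (260,203). The left tin at (232,245) and the middle tin at (314,240) are unchanged in the top view, and every bystander is where it was. The hold is steady, so I'll hand in.

```bash
python3 -c "
from h import *
st('final');ctrl.job_done()"
```

```text
final t 50.83 p [0.6937 0.1079 0.142 ] w 0.0672 F [-0.04 -0.22 -4.04]
the job is handed in; nothing more can be done
```

I lifted, shook and set back the left, middle and right tins in that order, and found that the **right tin** rattles. I then picked it up again and handed the job in at 50.8 s while holding it over the middle of the tray.

**Which tin:** After each stop, the sideways force on the right tin kept oscillating at about 4 Hz and died away. Averaged over the four shakes it was 0.26 N, against 0.09 N (noise level) for the left and middle tins. Single force readings had about 0.5 N of noise, so I relied on filtered and averaged data. The oscillation was also weaker than the roughly 1 N described.

**Final checks:**
- **Held tin:** its axis should be within a few mm of the tray centre I measured. Its underside is about 115 mm above the bench by gripper position, and it looks upright in the side camera. The fingers read 67 mm, which matches the tin's width.
- **Other two tins:** in the camera pictures they stand upright where they started. The arm partly hid the middle tin in the last top view, but it is clear in the side view.
- **Bystanders:** the glue bottle, screwdriver, offcut, square and both look-alike tins appear unmoved.

No check failed. I did not measure the tin speed during the shakes directly. The commanded mean speed was 0.18 m/s, equal to the threshold, so the peak should have been above it.

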